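Tuck a greyboard strip under the mount cutter's rail and hold it flat

ROBOT

A 6-joint arm with a two-finger parallel gripper is mounted at the origin on the work surface. World frame = base frame: x ahead of the robot, y to its left, z up, the work surface at z = 0. Lengths are in m, angles in rad, forces in N, time in s.
With the tool pointing down it reaches from about 0.3 to 0.875 m from the base axis. Payload 6.4 kg.
Tool frame: the origin (TCP) lies at the very end of the fingers, on their centre line; the grasp point (between the pads) lies 19 mm behind it (bot.pinch_z is the distance from the TCP to the grasp point, in m); z points along the fingers, x is the direction in which the jaws open and shut, and the axes are right-handed (so a half turn about z gives the same grasp; the last joint's range is limited). The gripper opens to 85 mm and grips with 20 to 120 N. Pads are 22 mm wide; open, the fingers measure 114 mm over their backs; the gripper's body (76 mm by 85 mm) begins 54 mm behind the grasp point. The pads swing forward as they close: fully open they stand 13 mm farther back than shut.
Start: joints at [-1.314, 0.181, 1.607, -0, 1.354, -0.206], TCP at [0.257, -0.515, 0.231] pointing down, gripper open.
Joint ranges: [-2.99, 2.99], [-0.89, 2.07], [0.3, 2.58], [-1.14, 4.28], [0, 2.63], [-3.12, 3.12]. Speed limits (rad/s): [2.57, 2.57, 3.01, 3.14, 3.14, 3.14].

INTERFACE

Orientations are given as a 3x3 rotation matrix whose columns are the frame's x, y, z axes.
In Python, from plant import bot gives the robot as it stands.
- The arm moves only by the tool move_arm, never from a script. Its argument "series" is a list of rows, each a list of 4 numbers: the shift along the tool's x, y, z in units of 30 mm (1.0 is 30 mm), then the turn about the tool's z in units of 6 degrees (1.0 is 6 degrees). A call has 1 to 12 rows; each row shifts and turns the commanded pose from where the row before left it, along the tool's axes as they then stand; what a row does not reach is not made up. A row lasts 1/10 s, in which the tool goes at most 50 mm and 8.59 degrees, less where a joint would pass 70% of its speed; a pose out of reach is approached as far as the arm can. A call is refused whole if a number of a shift passes 1 or a number of a turn 1, either way. A call with a gripper value outside its range is refused whole. "gripper" is the closure, from 0 (fully open) to 1 (shut), set as the call begins (left out, the last holds). The fingers move at their own pace and stop on an object; the grip force is fixed at half the most. Time passes only in rows, so rows that do not move let the fingers close. It gives the time, the measured TCP pose, the force and the opening at its end, in the units of the state.
- bot.state(): the state, without advancing time (a new reading comes with each control period).
- bot.read_camera(name): name is "scene" or "top" or "wrist"; returns a dict with "color" (420x560x3 uint8, red, green, blue), "camera_matrix" (3x3 intrinsics, pixels), "distortion" ([k1, k2, p1, p2, k3] as OpenCV has them; the pictures are not rectified), "world_to_cam" (4x4, takes a point from world to camera coordinates); the wrist camera has in their place "hand_eye" (4x4, takes a point from camera to tool coordinates, whose origin is the TCP and whose axes are the tool frame's). Camera axes: x right, y down, z forward; pixel columns grow to the right and rows downward; lengths in m; the calibration is good to about 2 mm. A picture is of the moment at which its call begins: read the wrist's pose just before it. There is no depth.
- bot.close_job(): hands the job in, once; it reports no verdict.
Trained networks look in the newest picture that a camera, given by its name, has taken for a name from the list of things; names that differ only in an ending like _2 or _b are one class to them, and where a whole thing is asked for, a point or a joint stands for the part that bears it (a point fixed in the world has none). Each returns a list of dicts, best first, with "confidence" (0 to 1); they miss things now and then, are a little off and sometimes report something else, mostly with a low value. They report only what shows in the picture. A call takes as long as a camera call. They do not tell look-alikes from the thing itself.
- bot.outline_of(camera, label): "region" (420x560 bool, what is visible of it) and "centre" ([column, row] in pixels, amid what is visible of it).
The state is a dict: "time_s": time; "joint_positions": joint angles; "qvel": joint speeds; "tau": joint torques, N m; "eef_pos": TCP position; "tcp_rot": TCP orientation; "ft_force": force on the tool from outside, world axes, zero at the start; "torque": the same for the moment, N m; "opening": finger opening in m.
Only numpy, scipy, OpenCV 4.12 (cv2) and the standard library are available. Lean on these libraries where they do the work, as an engineer would, in place of code of your own. Each camera call takes 0.05 s, during which the arm holds its last target.

TASK

Swing the guide rail of the mount cutter fully down over its slip sheet, and only then lay the long greyboard strip on the slip sheet and slide one long edge in under the lowered rail, without lifting the rail, until the whole edge is home against the stop bar. Finish while holding: keep the strip pressed firmly flat on the slip sheet with the gripper and do not let go, as for the cut. Leave everything else lying where it is.

Things in the scene. Friction and masses are not known exactly. Their poses are not given: they have to be found in the camera images.
- cutter: Bench mount cutter, fixed: grey baseboard 320 (x) x 480 (y) x 20 mm, origin at the centre of its underside on the bench. Its x points away from the operator across the cut, its y along the rail. Steel hinge blocks 50 x 26 mm, top at z = 60 mm, at x = +108, y = +-226 mm carry an aluminium guide rail; lowered, the rail covers the last 22 mm of slip sheet before the stop bar, from 8 mm above it.
- slip_sheet: Grey slip sheet, fixed flat on the baseboard: 205 (x) x 400 (y) x 3 mm, origin at the centre of its underside, axes as the cutter's. It lies at x = -51.5, y = 0, z = 20 mm of the cutter, so its top is at z = 23 mm and its far edge ends at the stop bar. Beside it a fixed squaring bar (14 mm wide, 12 mm high) runs along the base's right edge, y = -222 mm, x = -158 to +20 mm of the cutter.
- rail (a joint): Rail angle, rad: 0 = fully down, up to 1.25 as its front edge swings up and away from the operator about an axis along the cutter's y. Stiff friction hinge (0.45 N m): stays at any angle; 2 to 6 N down on its front closes it, about 10 N up at the lip lifts it. Rail 418 mm long; black cutting head (46 x 56 mm, 42 mm tall) parked on it at y = +172 mm of the cutter.
- rail_hinge (a point): Point on the rail's hinge axis, midway along: x = +105, y = 0, z = 40 mm of the cutter. When down, the rail's flat (12 mm thick) reaches from 3 to 75 mm in front of this axis, its upper face 3 mm above it, underside 9 mm below it; a rib 12 mm high stands on the face from 17 to 35 mm in front of the axis; from 35 to 75 mm the face is clear.
- rail_lip (a point): Lower front edge of the guide rail, midway along it; moves with the rail. With the rail down: x = +30, y = 0, z = 31 mm of the cutter.
- stop (a point): Point on the near face of the aluminium stop bar, at the slip sheet's top: x = +52, y = 0, z = 23 mm of the cutter. The bar is 14 mm wide, 400 mm long, parallel to y, fixed, its top 6 mm above the slip sheet.
- strip: The long greyboard strip, loose, about 50 g (varies): 60 mm wide (its x) x 200 mm long (its y) x 5 mm thick, origin at the centre of its underside. Starts flat on the bench left or right of the cutter, its length roughly along world x. Both long edges are alike. When home its centre is 30 mm before the stop face and 38 mm of its width is uncovered.
- batten: Leave alone: wooden batten 45 x 200 (y) x 20 mm lying on the other side of the cutter; origin centre of underside.
- offcut: Leave alone: short greyboard offcut 60 x 90 (y) x 5 mm lying on the slip sheet at its near left corner (about x = -120, y = +140 mm of the cutter); origin centre of underside.
- weight: Leave alone: dark steel binder's weight 50 x 50 x 45 mm standing on the slip sheet near its near right corner (about x = -125, y = -170 mm of the cutter); origin centre of underside.
- glue_jar: Leave alone: glue jar, 68 mm diameter, 100 mm tall, standing on the bench near right; origin centre of underside.
- glue_brush: Leave alone: brush lying on the bench beyond the cutter to the left.
- bone_folder: Leave alone: flat bone folder 160 x 20 x 5 mm on the bench beyond the cutter.
- thread_spool: Leave alone: thread spool 40 mm diameter, 58 mm tall, standing on the bench near left; origin centre of underside.
Things that resemble listed ones, but are neither listed nor needed, are in the scene too. Leave any yellow look-alike of the strip alone.

How it is judged:
On the way, in this order (a step that is already met when the one before it is completed fails the run):
1. the guide rail is swung down, the strip not yet on the cutter (value of joint rail below 0.04 rad and horizontal distance between strip and stop above 0.25 m), for 0.2 s.
2. the strip lies flat with its long edge under the lowered rail, home against the stop bar (x of strip in the frame of cutter between 0.017 and 0.026 m and y of strip in the frame of cutter between -0.12 and 0.12 m and angle between the x axis of strip and the x axis of cutter, either way round below 0.04 rad and z of strip in the frame of cutter between 0.018 and 0.031 m and angle between strip's own x axis and vertical between 1.541 and 1.601 rad and value of joint rail below 0.04 rad), for 0.2 s.
At the end, for the whole second after the job is handed in: The rail is down (below 0.04 rad), the strip lies flat on the slip sheet, its long edge within about 5 mm of the stop bar and parallel to it within 0.04 rad, its middle within 120 mm of the rail's middle, and the fingers still press it down on the slip sheet with more than 3 N, the strip at rest (all of step 2 and contact force between the fingers and strip above 3 N and contact force between strip and slip_sheet above 3 N and linear speed of strip below 0.01 m/s); the arm keeps its last pose, push and grip.
It fails at once if the rail is up (over 0.06 rad) while the strip's edge is under it (value of joint rail above 0.06 rad and x of strip in the frame of cutter between 0.004 and 0.13 m and y of strip in the frame of cutter between -0.2 and 0.2 m and z of strip in the frame of cutter below 0.06 m).
It fails at once if another thing on the bench is disturbed (moved over 30 mm) (distance of any of batten, offcut, weight, glue_jar, glue_brush, bone_folder, thread_spool from where it was at the start of the episode above 0.03 m).
It also fails if it takes over 70 s, if anything falls off the work surface, if the arm or the gripper's body presses on something with over 40 N, if the wrist force passes 120 N, or if a joint passes its speed limit or range.

## Working session

There is one attempt and no reset: what is moved stays moved. The work goes in short steps, Python scripts to look and compute and a tool call to move; the robot and the scene stay as the last step left them, time stands still between calls to the robot, and variables do not carry over. Pictures are saved under pics/ and viewed, and the job is handed in when it is done.

Besides the shell and the picture viewer there is one more tool, called after "Call:" as a command line: name --pt "numbers of a row" for each row, then --argument value for the rest. move_arm: Moves the arm, as the interface text tells. Its arguments: {"type":"object","properties":{"series":{"type":"array"},"gripper":{"type":"number"}},"required":["series"]}

```bash
ls; mkdir -p pics
python3 - <<'E'
from plant import bot
import cv2
s=bot.state(); print({k:(v if not hasattr(v,'tolist') else v.tolist()) for k,v in s.items()})
for n in ["scene","top"]:
    c=bot.read_camera(n); cv2.imwrite(f"pics/{n}0.png",c["color"][:,:,::-1]); print(n,c["camera_matrix"],c["distortion"],c["world_to_cam"])
    for l in ["cutter","slip_sheet","rail","strip","batten","offcut","weight","glue_jar"]:
        print(l,[(round(float(r["confidence"]),2),[round(float(x)) for x in r["centre"]],int(r["region"].sum())) for r in bot.outline_of(n,l)])
print(bot.pinch_z,bot.state()['time_s'])
E
```

```text
pics
{'time_s': 0.0, 'joint_positions': [-1.3142954844538524, 0.18155004215396106, 1.6080147660948967, -1.3869655728191093e-05, 1.3538024030866924, -0.20629698964747722], 'qvel': [0.0007053151623081346, 0.000628230573831884, 0.001231174342760313, 0.00042120095615417146, 0.000526573918267871, 0.0004721762030825306], 'tau': [9.395044571647304e-05, -44.488102197647095, -35.13352990150452, -0.0003562363690434722, 0.00907746230950579, 1.0137228230178152e-05], 'eef_pos': [0.25657922777334624, -0.5139555527800249, 0.23037582982391744], 'tcp_rot': [[0.4464556501557707, -0.894805642469608, -0.0004633017807401544], [-0.8948040712237444, -0.4464557531656258, 0.0017130635498644907], [-0.0017397026757911124, -0.0003502425813014134, -0.9999984253811274]], 'ft_force': [-0.5276966992181252, 0.5394249382778619, 0.7301788808492075], 'torque': [-0.008893187800436603, -0.053478259508309096, 0.03273019417562739], 'opening': 0.08491707633671938}
scene [[517.31994855   0.         285.75692152]
 [  0.         517.31994855 215.21121782]
 [  0.           0.           1.        ]] [-0.07476821  0.          0. 
[... 648 characters left out ...]
1.63201009   0.         274.08569407]
 [  0.         381.63201009 201.66808411]
 [  0.           0.           1.        ]] [0.03749688 0.         0.         0.         0.        ] [[-0.00938383 -0.99980204  0.01754516 -0.00408965]
 [-0.98223918  0.00592793 -0.18753949  0.54636196]
 [ 0.18739835 -0.01899338 -0.98210036  0.91555458]
 [ 0.          0.          0.          1.        ]]
cutter [(0.85, [258, 170], 10434)]
slip_sheet [(0.78, [262, 223], 10529)]
rail [(0.59, [258, 173], 4339), (0.38, [444, 321], 1156)]
strip [(0.92, [400, 130], 1534), (0.74, [425, 219], 1764), (0.31, [330, 249], 427)]
batten []
offcut []
weight [(0.65, [331, 250], 456)]
glue_jar [(0.59, [444, 324], 1119)]
0.0187 0.9
```

View pics/scene0.png

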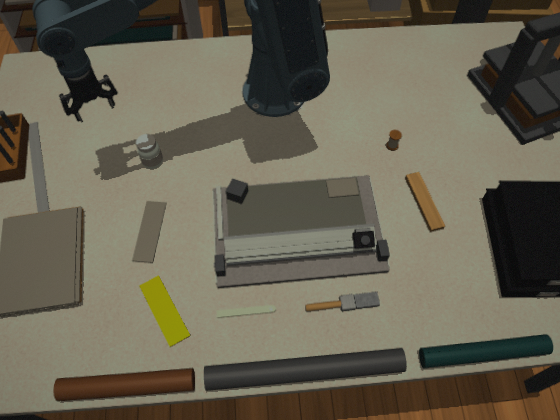

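View pics/top0.png

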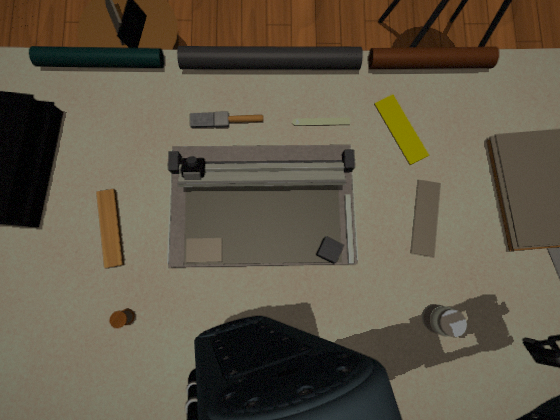

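Run:
```python
import cv2
t=cv2.imread("pics/top0.png"); s=cv2.imread("pics/scene0.png")
cv2.imwrite("pics/tc1.png",cv2.resize(t[135:275,160:365],None,fx=3.8,fy=3.8,interpolation=cv2.INTER_CUBIC))
cv2.imwrite("pics/sc1.png",cv2.resize(s[170:295,200:400],None,fx=4,fy=4,interpolation=cv2.INTER_CUBIC))
a=cv2.resize(t[170:270,380:460],None,fx=5,fy=5,interpolation=cv2.INTER_CUBIC);b=cv2.resize(s[190:275,120:180],(353,500),interpolation=cv2.INTER_CUBIC)
cv2.imwrite("pics/st1.png",cv2.hconcat([a,b]))
```

```text
(no output)
```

View pics/tc1.png

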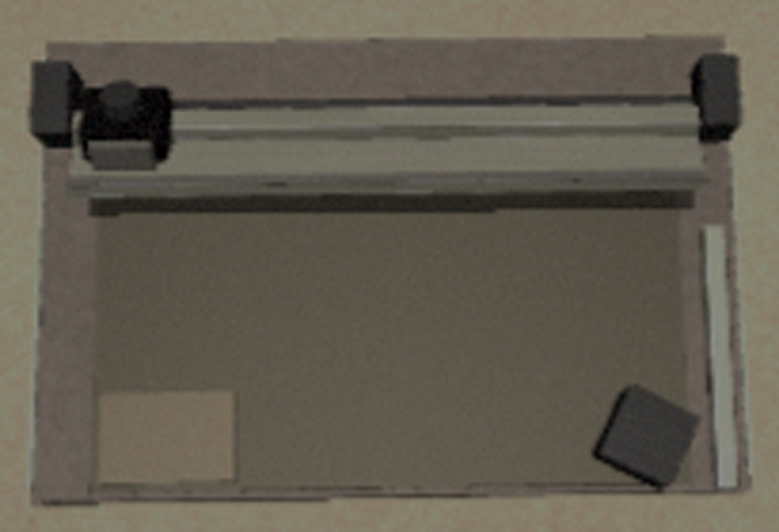

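View pics/sc1.png

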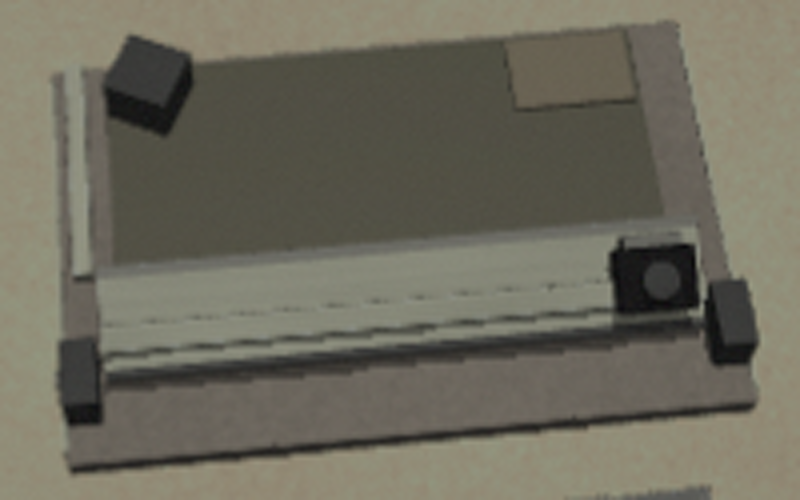

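View pics/st1.png

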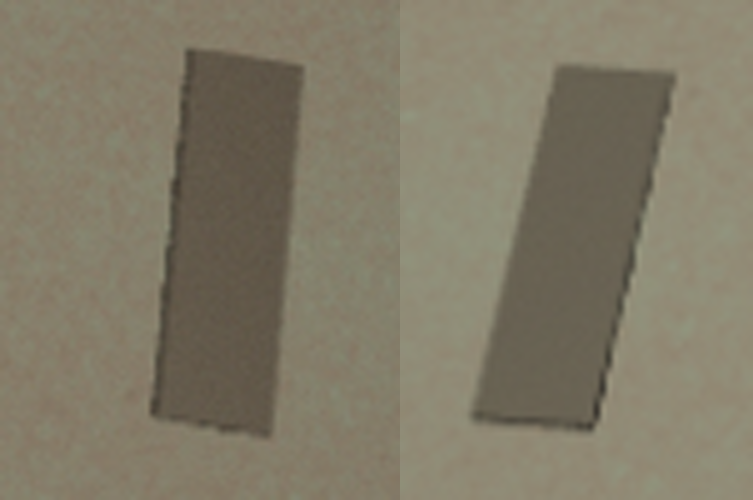

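```bash
cat > h.py <<'E'
import numpy as np, cv2
from scipy.optimize import least_squares
CAM={}
CAM['scene']=(np.array([[517.31994855,0,285.75692152],[0,517.31994855,215.21121782],[0,0,1]]),np.array([-0.07476821,0,0,0,0]),np.array([[0.09063994,0.99588023,0.00264152,-0.03987374],[0.86562362,-0.07747258,-0.4946653,-0.42591996],[-0.49242274,0.04712299,-0.86907955,1.78348839]]))
CAM['top']=(np.array([[381.63201009,0,274.08569407],[0,381.63201009,201.66808411],[0,0,1]]),np.array([0.03749688,0,0,0,0]),np.array([[-0.00938383,-0.99980204,0.01754516,-0.00408965],[-0.98223918,0.00592793,-0.18753949,0.54636196],[0.18739835,-0.01899338,-0.98210036,0.91555458]]))
def proj(cam,P):
    K,d,T=CAM[cam]
    return cv2.projectPoints(np.asarray(P,float).reshape(-1,3),cv2.Rodrigues(T[:,:3])[0],T[:,3],K,d)[0].reshape(-1,2)
def ray(cam,uv,z):
    K,d,T=CAM[cam]
    n=cv2.undistortPoints(np.asarray(uv,float).reshape(-1,1,2),K,d).reshape(-1,2)
    R=T[:,:3];c=-R.T@T[:,3]
    D=np.c_[n,np.ones(len(n))]@R
    return c+D*((z-c[2])/D[:,2])[:,None]
def rz(a):
    return np.array([[np.cos(a),-np.sin(a),0],[np.sin(a),np.cos(a),0],[0,0,1]])
def pose(p,L): return np.asarray(L,float)@rz(p[2]).T+[p[0],p[1],0]
def railpt(th,f,h,y):  # f in front, h above axis
    return [0.105-f*np.cos(th)-h*np.sin(th)*-1*-1*-1 if False else 0.105-f*np.cos(th)+h*np.sin(th),y,0.04+f*np.sin(th)+h*np.cos(th)]
E
python3 - <<'E'
from h import *
tc=lambda c,r:((c+.5)/3.8-.5+160,(r+.5)/3.8-.5+135)
sc=lambda c,r:((c+.5)/4-.5+200,(r+.5)/4-.5+170)
obs=[('top',tc(48,43),(.16,.24,.02)),('top',tc(723,38),(.16,-.24,.02)),('top',tc(748,488),(-.16,-.24,.02)),('top',tc(34,499),(-.16,.24,.02)),('top',tc(93,487),(-.154,.2,.023)),
('scene',sc(57,72),(-.16,-.24,.02)),('scene',sc(677,23),(-.16,.24,.02)),('scene',sc(755,402),(.16,.24,.02)),('scene',sc(70,459),(.16,-.24,.02)),('scene',sc(630,31),(-.154,.2,.023))]
robs=[('top',tc(70,177),(.075,.003,.209)),('top',tc(708,171),(.075,.003,-.209)),('top',tc(70,190),(.075,-.009,.209)),('top',tc(706,184),(.075,-.009,-.209)),
('scene',sc(97,266),(.075,.003,-.209)),('scene',sc(697,225),(.075,.003,.209))]
def res(p):
    r=[]
    for c,uv,l in obs: r+=list(proj(c,pose(p,[l]))[0]-uv)
    for c,uv,l in robs: r+=list(proj(c,pose(p,[railpt(p[3],*l)]))[0]-uv)
    return np.array(r)
s=least_squares(res,[.6,0,0,.2],loss='soft_l1'); p=s.x
print(p); print(res(p).reshape(-1,2).round(2))
# strip
a=lambda c,r:((c+.5)/5-.5+380,(r+.5)/5-.5+170)
k=353/60;b=lambda c,r:((c-400+.5)/k-.5+120,(r+.5)/(500/85)-.5+190)
print(ray('top',[a(187,48),a(303,66),a(272,434),a(153,415)],.005),'\n',ray('scene',[b(557,66),b(675,72),b(595,426),b(472,416)],.005))
for n,u in [('yel',(400,130)),('weight',(331,247))]: print(n,ray('top',[u],0))
E
```

```text
[0.54791796 0.02224067 0.0028717  0.61181873]
[[-0.34 -0.59]
 [ 0.81 -0.26]
 [ 0.53  1.4 ]
 [-1.51  0.86]
 [-1.16  1.33]
 [-1.37  0.35]
 [ 0.09  0.54]
 [ 0.39  1.3 ]
 [-1.76  2.12]
 [-0.55  0.59]
 [-1.62 -0.11]
 [ 0.2   0.2 ]
 [-0.79  0.14]
 [ 0.05  0.41]
 [-1.12  1.21]
 [ 0.24 -0.96]]
[[ 0.61451    -0.39474662  0.005     ]
 [ 0.60413971 -0.4560239   0.005     ]
 [ 0.40847733 -0.42193578  0.005     ]
 [ 0.41851108 -0.36131384  0.005     ]] 
 [[ 0.40674219 -0.42144688  0.005     ]
 [ 0.41590221 -0.36032658  0.005     ]
 [ 0.61287905 -0.39455083  0.005     ]
 [ 0.60242307 -0.45456868  0.005     ]]
yel [[ 0.75643908 -0.36049617  0.        ]]
weight [[ 0.4345287  -0.15712521  0.        ]]
```

Call:
move_arm --pt "-0.55 -0.91 0 0" --pt "-0.55 -0.91 0 0" --pt "-0.55 -0.91 0 0" --pt "-0.55 -0.91 0 0" --pt "-0.55 -0.91 0 0" --pt "-0.55 -0.91 0 0" --pt "-0.55 -0.91 0 0" --pt "-0.55 -0.91 0 0" --pt "-0.55 -0.91 0 0" --pt "-0.55 -0.91 0 0" --gripper 1

```text
time_s: 1.9
eef_pos: [0.428, -0.2438, 0.2315]
tcp_rot: [[0.446, -0.895, 0.0], [-0.895, -0.446, -0.0], [0.0, -0.0, -1.0]]
ft_force: [0.2, 0.7, -0.5]
opening: 0.0003
```

Call:
move_arm --pt "-0.6 -1 0.3 0" --pt "-0.6 -1 0.3 0" --pt "-0.6 -1 0.3 0" --pt "-0.6 -1 0.3 0" --pt "-0.6 -1 0.3 0" --pt "-0.6 -1 0.3 0" --pt "-0.6 -1 0.3 0" --pt "-0.6 -1 0.3 0" --pt "-0.6 -1 0.3 0" --pt "0 0 0 1" --pt "0 0 0 1" --pt "0 0 0 1"

```text
time_s: 3.1
eef_pos: [0.5966, 0.021, 0.15]
tcp_rot: [[0.145, -0.989, -0.0], [-0.989, -0.145, 0.0], [-0.0, 0.0, -1.0]]
ft_force: [0.1, -0.2, -0.3]
opening: 0.0
```

Call:
move_arm --pt "0 0 0 1" --pt "0 0 0 0.4" --pt "0 0 0 0" --pt "0 0 0 0"

```text
time_s: 3.5
eef_pos: [0.5966, 0.0205, 0.1503]
tcp_rot: [[0.003, -1.0, 0.0], [-1.0, -0.003, 0.0], [-0.0, -0.0, -1.0]]
ft_force: [-0.3, 0.9, -0.5]
opening: 0.0006
```

Run:
```python
from plant import bot
import cv2
s=bot.state();print(s['eef_pos'],s['joint_positions'],s['ft_force'])
c=bot.read_camera("wrist");print(repr(c['hand_eye']),c['camera_matrix'],c['distortion']); cv2.imwrite("pics/w1.png",c["color"][:,:,::-1])
```

```text
[0.59664534 0.02047299 0.15028839] [-1.64354341e-01  3.10668567e-01  1.62050539e+00  5.85493102e-05
  1.21042207e+00  1.40318237e+00] [-0.29798592  0.93854754 -0.54456561]
array([[ 9.99999830e-01,  5.55989270e-04, -1.75452761e-04,
         8.94865855e-04],
       [-4.69751198e-04,  9.46618114e-01,  3.22356831e-01,
        -8.24370749e-02],
       [ 3.45313701e-04, -3.22356694e-01,  9.46618214e-01,
        -1.41863200e-01],
       [ 0.00000000e+00,  0.00000000e+00,  0.00000000e+00,
         1.00000000e+00]]) [[323.02117405   0.         278.95887854]
 [  0.         323.02117405 217.82313862]
 [  0.           0.           1.        ]] [-0.04570731  0.          0.          0.          0.        ]
```

View pics/w1.png

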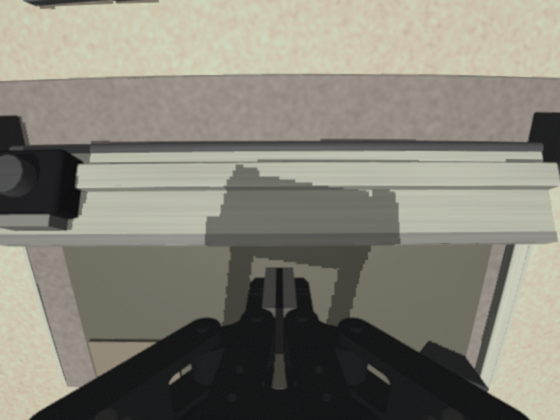

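Call:
move_arm --pt "0 0 0.8 0" --pt "0 0 0.8 0" --pt "0 0 0.3 0" --pt "0 0 0.3 0" --pt "0 0 0.3 0" --pt "0 0 0.3 0"

```text
time_s: 4.15
eef_pos: [0.5978, 0.0203, 0.0673]
tcp_rot: [[0.002, -1.0, 0.002], [-1.0, -0.002, -0.0], [0.0, -0.002, -1.0]]
ft_force: [-1.0, 0.3, 5.9]
opening: -0.0001
```

Call:
move_arm --pt "0 0 0.2 0" --pt "0 0 0.2 0" --pt "0 0 0.15 0" --pt "0 0 0.1 0" --pt "0 0 0.1 0"

```text
time_s: 4.65
eef_pos: [0.5965, 0.0205, 0.0438]
tcp_rot: [[0.002, -1.0, -0.0], [-1.0, -0.002, -0.0], [0.0, 0.0, -1.0]]
ft_force: [-2.5, 0.2, 4.2]
opening: 0.0001
```

Call:
move_arm --pt "0 0 0.05 0" --pt "0 0 0.05 0" --pt "0 0 0 0"

```text
time_s: 4.95
eef_pos: [0.5965, 0.0205, 0.043]
tcp_rot: [[0.003, -1.0, -0.001], [-1.0, -0.003, -0.0], [0.0, 0.001, -1.0]]
ft_force: [-11.7, -0.1, 20.6]
opening: 0.0006
```

Call:
move_arm --pt "0 0 0 0" --pt "0 0 -0.1 0" --pt "0 0 -0.3 0" --pt "0 0 -1 0" --pt "0 0 -1 0" --pt "0 0 -1 0" --pt "0 0 -1 0" --pt "0 0 0 0"

```text
time_s: 5.75
eef_pos: [0.6001, 0.0201, 0.1783]
tcp_rot: [[0.002, -1.0, 0.01], [-1.0, -0.002, -0.001], [0.001, -0.01, -1.0]]
ft_force: [-0.1, 1.1, 0.3]
opening: -0.0001
```

Run:
```python
from plant import bot
import cv2
s=bot.state();print(s['eef_pos'],s['tcp_rot'].tolist())
c=bot.read_camera("wrist"); cv2.imwrite("pics/w2.png",cv2.resize(c["color"][:,:,::-1],(800,600),interpolation=cv2.INTER_CUBIC))
t=bot.read_camera("scene")["color"][:,:,::-1]; cv2.imwrite("pics/sc2.png",cv2.resize(t[170:295,200:400],None,fx=4,fy=4,interpolation=cv2.INTER_CUBIC))
```

```text
[0.60005005 0.0201217  0.17829987] [[0.002143287874605709, -0.9999510676347497, 0.009657569736271117], [-0.999996755812021, -0.0021564793518796138, -0.00135571465958153], [0.0013764746709822395, -0.009654632718508168, -0.9999524455615632]]
```

View pics/w2.png

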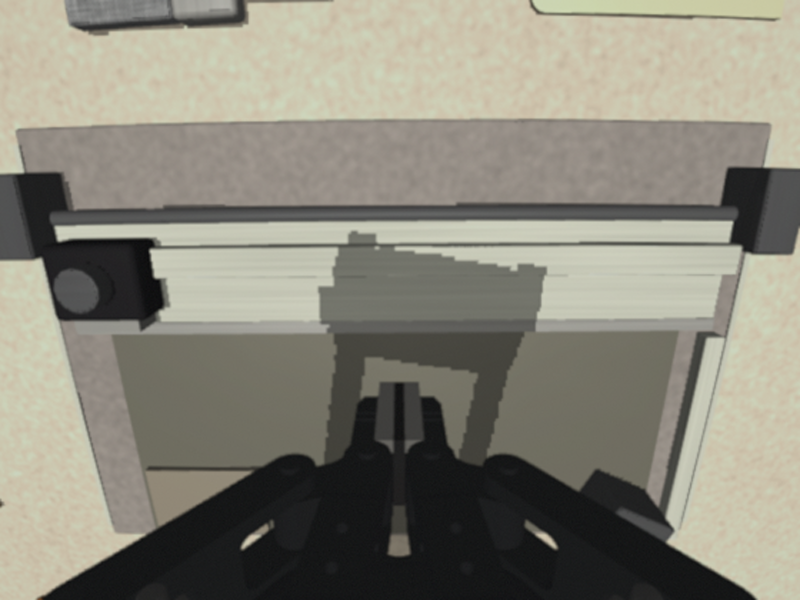

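View pics/sc2.png

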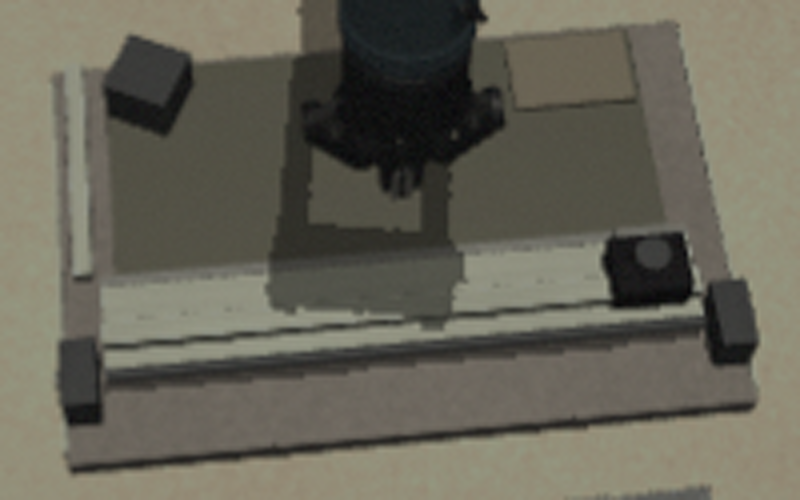

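```bash
cat >> h.py <<'E'
HE=np.array([[9.99999830e-01,5.55989270e-04,-1.75452761e-04,8.94865855e-04],[-4.69751198e-04,9.46618114e-01,3.22356831e-01,-8.24370749e-02],[3.45313701e-04,-3.22356694e-01,9.46618214e-01,-1.41863200e-01],[0,0,0,1]])
KW=np.array([[323.02117405,0,278.95887854],[0,323.02117405,217.82313862],[0,0,1]]);DW=np.array([-0.04570731,0,0,0,0])
def setwrist(pos,R):
    T=np.eye(4);T[:3,:3]=R;T[:3,3]=pos
    CAM['wrist']=(KW,DW,np.linalg.inv(T@HE)[:3])
E
python3 - <<'E'
from h import *
setwrist([0.60005005,0.0201217,0.17829987],[[0.002143287874605709,-0.9999510676347497,0.009657569736271117],[-0.999996755812021,-0.0021564793518796138,-0.00135571465958153],[0.0013764746709822395,-0.009654632718508168,-0.9999524455615632]])
w=lambda c,r:((c+.5)*.7-.5,(r+.5)*.7-.5)
obs=[(w(18,129),(.16,.24,.02)),(w(769,124),(.16,-.24,.02)),(w(115,530),(-.16,.24,.02)),(w(681,528),(-.16,-.24,.02))]
robs=[(w(716,319),(.075,.003,-.209)),(w(712,333),(.075,-.009,-.209)),(w(80,333),(.075,-.009,.209))]
def res(p):
    r=[]
    for uv,l in obs: r+=list(proj('wrist',pose(p,[l]))[0]-uv)
    for uv,l in robs: r+=list(proj('wrist',pose(p,[railpt(p[3],*l)]))[0]-uv)
    return np.array(r)
p=least_squares(res,[.55,0.02,0,.0],loss='soft_l1').x
print(p); print(res(p).reshape(-1,2).round(2))
E
```

```text
[0.54497164 0.02138088 0.00878454 0.12819543]
[[-3.71 -0.46]
 [ 4.21 -0.66]
 [-1.15  2.88]
 [ 0.13  2.13]
 [ 4.22 10.57]
 [-1.48 -2.22]
 [ 0.32  0.47]]
```

Run:
```python
from h import *
setwrist([0.60005005,0.0201217,0.17829987],[[0.002143287874605709,-0.9999510676347497,0.009657569736271117],[-0.999996755812021,-0.0021564793518796138,-0.00135571465958153],[0.0013764746709822395,-0.009654632718508168,-0.9999524455615632]])
w=lambda c,r:((c+.5)*.7-.5,(r+.5)*.7-.5)
obs=[(w(18,129),(.16,.24,.02)),(w(769,124),(.16,-.24,.02)),(w(115,530),(-.16,.24,.02)),(w(681,528),(-.16,-.24,.02))]
robs=[(w(712,333),(.075,.003,-.209)),(w(80,333),(.075,.003,.209))]
sc=lambda c,r:((c+.5)/4-.5+200,(r+.5)/4-.5+170)
sobs=[('scene',sc(97,284),(.075,.003,-.209)),('scene',sc(697,237),(.075,.003,.209)),('scene',sc(57,72),(-.16,-.24,.02)),('scene',sc(677,23),(-.16,.24,.02)),('scene',sc(755,402),(.16,.24,.02)),('scene',sc(70,459),(.16,-.24,.02))]
def res(p):
    r=[]
    for uv,l in obs: r+=list(proj('wrist',pose(p,[l]))[0]-uv)
    for uv,l in robs: r+=list(proj('wrist',pose(p,[railpt(p[3],*l)]))[0]-uv)
    return np.array(r)
p=least_squares(res,[.55,0.02,0,.0],loss='soft_l1').x
print(p); print(res(p).reshape(-1,2).round(2))
for th in (0,.1,.2): print(th,(proj('scene',pose([.548,.022,.003],[railpt(th,.075,.003,y) for y in(-.209,.209)]))).round(1).tolist())
print([sc(97,272),sc(97,284),sc(690,232)])
print(ray('wrist',[w(712,333),w(80,333)],.043), ray('wrist',[w(18,129),w(769,124),w(115,530),w(681,528)],.02))
```

```text
[ 0.54459101  0.02068653  0.00713115 -0.01206286]
[[-2.73 -0.51]
 [ 5.02  0.29]
 [-0.81  2.89]
 [ 0.33  2.63]
 [ 0.17 -1.47]
 [-0.    0.55]]
0 [[224.1, 239.5], [370.8, 227.4]]
0.1 [[223.8, 238.5], [371.3, 226.3]]
0.2 [[223.5, 237.7], [371.7, 225.5]]
[(223.875, 237.625), (223.875, 240.625), (372.125, 227.625)]
[[ 0.57491081 -0.18757956  0.043     ]
 [ 0.57397361  0.22908756  0.043     ]] [[ 0.70235976  0.25929859  0.02      ]
 [ 0.70637424 -0.2133068   0.02      ]
 [ 0.38740791  0.25752729  0.02      ]
 [ 0.3903844  -0.21911487  0.02      ]]
```

Call:
move_arm --pt "0.95 0.2 0 0" --pt "0.95 0.2 0 0" --pt "0.95 0.2 0 0" --pt "0.95 0.2 0 0" --pt "0.95 0.2 0 0" --pt "0.95 0.2 0 0" --pt "0.95 0.2 0 0" --pt "0.95 0.2 0 0" --pt "0.95 0.2 0 0" --pt "0.95 0.2 0 0" --pt "0.95 0.2 0 0" --pt "0.95 0.2 0 0" --gripper 0.12

```text
time_s: 7.05
eef_pos: [0.5241, -0.3221, 0.1706]
tcp_rot: [[0.002, -1.0, -0.002], [-1.0, -0.002, 0.002], [-0.002, 0.002, -1.0]]
ft_force: [0.9, 0.2, -0.1]
opening: 0.0752
```

Call:
move_arm --pt "0.95 0.2 0 0" --pt "0.95 0.2 0 0" --pt "0.95 0.2 0 0" --pt "0 0 0 0.8" --pt "0 0 0 0.8" --pt "0 0 0 0" --pt "0 0 0 0"

```text
time_s: 7.75
eef_pos: [0.507, -0.4065, 0.1712]
tcp_rot: [[-0.162, -0.987, -0.002], [-0.987, 0.162, 0.002], [-0.002, 0.002, -1.0]]
ft_force: [0.1, 0.4, 0.0]
opening: 0.0751
```

```bash
cat > w.py <<'E'
from plant import bot
from h import *
import sys
s=bot.state()
c=bot.read_camera("wrist"); cv2.imwrite(sys.argv[1],c["color"][:,:,::-1])
setwrist(s['eef_pos'],s['tcp_rot']); print(s['eef_pos'].round(4),s['tcp_rot'].round(3).tolist(),s['opening'],s['time_s'])
if len(sys.argv)>2:
    r=bot.outline_of("wrist",sys.argv[2])
    for q in r: 
        m=(q["region"].astype(np.uint8)); cs,_=cv2.findContours(m,0,2); k=max(cs,key=cv2.contourArea); b=cv2.boxPoints(cv2.minAreaRect(k)); a=cv2.approxPolyDP(k,8,True).reshape(-1,2)
        print(round(q["confidence"],2),m.sum(),np.round(b).tolist(),'poly',a.tolist()); W=ray('wrist',a,float(sys.argv[3])); print(W.round(4).tolist())
E
python3 w.py pics/w3.png strip .005
```

```text
[ 0.507  -0.4065  0.1712] [[-0.162, -0.987, -0.002], [-0.987, 0.162, 0.002], [-0.002, 0.002, -1.0]] 0.07510944151109725 7.75
0.86 1573 [[195.0, 0.0], [268.0, 0.0], [268.0, 38.0], [195.0, 38.0]] poly [[195, 1], [221, 38], [268, 0]]
[[0.685, -0.3651, 0.005], [0.6535, -0.3807, 0.005], [0.6753, -0.4255, 0.005]]
0.74 12005 [[250.0, 84.0], [316.0, 84.0], [316.0, 282.0], [250.0, 282.0]] poly [[251, 84], [254, 279], [307, 282], [316, 86]]
[[0.6126, -0.3992, 0.005], [0.4199, -0.3655, 0.005], [0.407, -0.4215, 0.005], [0.6016, -0.4561, 0.005]]
0.53 969 [[-0.0, 107.0], [25.0, 107.0], [25.0, 173.0], [0.0, 173.0]] poly [[0, 107], [5, 173], [25, 167]]
[[0.6353, -0.1626, 0.005], [0.5753, -0.1412, 0.005], [0.5772, -0.1646, 0.005]]
```

View pics/w3.png

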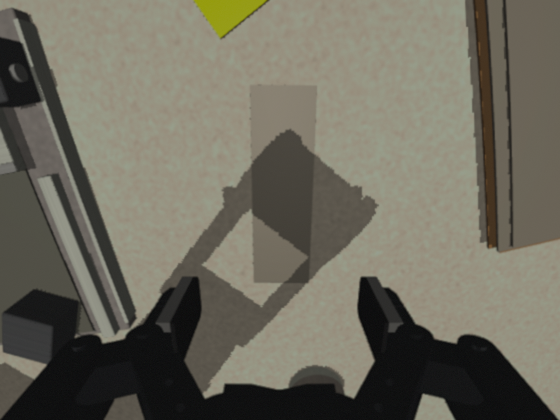

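Call:
move_arm --pt "0.07 -0.1 0.8 0" --pt "0 0 1 0" --pt "0 0 1 0" --pt "0 0 1 0" --pt "0 0 0.8 0" --pt "0 0 0.4 0" --pt "0 0 0.2 0" --pt "0 0 0 0"

```text
time_s: 8.65
eef_pos: [0.5101, -0.4096, 0.0166]
tcp_rot: [[-0.164, -0.986, -0.0], [-0.986, 0.164, 0.0], [-0.0, 0.0, -1.0]]
ft_force: [-0.1, -1.0, -0.5]
opening: 0.0753
```

```bash
python3 w.py pics/w4.png strip .005
```

```text
[ 0.5101 -0.4096  0.0166] [[-0.164, -0.986, -0.0], [-0.986, 0.164, 0.0], [-0.0, 0.0, -1.0]] 0.07534359860548592 8.65
0.63 36953 [[209.0, 388.0], [212.0, 68.0], [349.0, 69.0], [346.0, 390.0]] poly [[214, 69], [230, 379], [277, 389], [326, 382], [349, 71]]
[[0.6124, -0.3986, 0.005], [0.4415, -0.3686, 0.005], [0.4289, -0.3958, 0.005], [0.4295, -0.4265, 0.005], [0.6019, -0.4569, 0.005]]
```

View pics/w4.png

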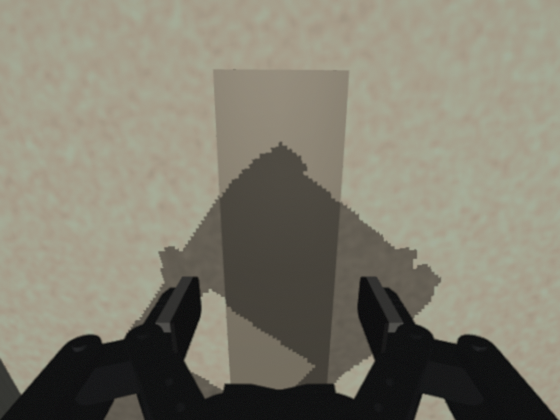

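Call:
move_arm --pt "0 0 0.3 0" --pt "0 0 0.2 0" --pt "0 0 0.1 0" --pt "0 0 0 0"

```text
time_s: 9.15
eef_pos: [0.5097, -0.4093, -0.002]
tcp_rot: [[-0.165, -0.986, -0.001], [-0.986, 0.165, 0.001], [-0.001, 0.001, -1.0]]
ft_force: [-0.3, -0.1, -0.7]
opening: 0.0751
```

Call:
move_arm --pt "0 0 0.1 0" --pt "0 0 0.05 0" --pt "0 0 0 0"

```text
time_s: 9.45
eef_pos: [0.51, -0.4096, -0.006]
tcp_rot: [[-0.165, -0.986, -0.0], [-0.986, 0.165, 0.0], [-0.0, 0.0, -1.0]]
ft_force: [-0.5, -0.2, -0.4]
opening: 0.0749
```

Call:
move_arm --pt "0 0 0 0" --pt "0 0 0 0" --gripper 0.24

```text
time_s: 9.65
eef_pos: [0.5102, -0.4098, -0.0056]
tcp_rot: [[-0.165, -0.986, 0.0], [-0.986, 0.165, -0.0], [0.0, -0.0, -1.0]]
ft_force: [1.0, -0.9, -0.1]
opening: 0.065
```

Call:
move_arm --pt "0 0 0.05 0" --pt "0 0 0 0"

```text
time_s: 9.85
eef_pos: [0.5103, -0.41, -0.0062]
tcp_rot: [[-0.165, -0.986, 0.0], [-0.986, 0.165, -0.0], [0.0, -0.0, -1.0]]
ft_force: [-1.3, 0.9, 5.7]
opening: 0.0652
```

Call:
move_arm --pt "0 0 -0.1 0" --pt "0 0 0 0"

```text
time_s: 10.05
eef_pos: [0.5104, -0.41, -0.0037]
tcp_rot: [[-0.165, -0.986, 0.001], [-0.986, 0.165, -0.001], [0.001, -0.001, -1.0]]
ft_force: [-0.0, -0.5, -0.5]
opening: 0.0649
```

Call:
move_arm --pt "0 0 0 0" --pt "0 0 0 0" --pt "0 0 0 0" --pt "0 0 0 0" --gripper 1

```text
time_s: 10.45
eef_pos: [0.5106, -0.4102, -0.0032]
tcp_rot: [[-0.165, -0.986, 0.001], [-0.986, 0.165, -0.001], [0.001, -0.001, -1.0]]
ft_force: [-1.1, 0.8, 6.3]
opening: 0.0573
```

Call:
move_arm --pt "0 0 -0.2 0" --pt "0 0 -0.4 0" --pt "0 0 -0.8 0" --pt "0 0 -1 0" --pt "0 0 -1 0" --pt "0 0 -1 0" --pt "0 0 0 0"

```text
time_s: 11.15
eef_pos: [0.5125, -0.4123, 0.1343]
tcp_rot: [[-0.165, -0.986, 0.007], [-0.986, 0.165, -0.007], [0.006, -0.008, -1.0]]
ft_force: [0.5, -0.7, 0.1]
opening: 0.0571
```

```bash
python3 w.py pics/w5.png strip .130
```

```text
[ 0.5125 -0.4123  0.1343] [[-0.165, -0.986, 0.007], [-0.986, 0.165, -0.007], [0.006, -0.008, -1.0]] 0.057089996830989954 11.15
0.89 42777 [[202.0, 64.0], [358.0, 62.0], [362.0, 387.0], [206.0, 389.0]] poly [[355, 64], [202, 65], [224, 382], [334, 380]]
[[0.6062, -0.4611, 0.13], [0.6163, -0.3979, 0.13], [0.45, -0.3703, 0.13], [0.4406, -0.4339, 0.13]]
0.82 1636 [[177.0, 0.0], [253.0, 0.0], [253.0, 38.0], [177.0, 38.0]] poly [[177, 0], [205, 38], [253, 1]]
[[0.6417, -0.3935, 0.13], [0.6261, -0.4015, 0.13], [0.636, -0.4233, 0.13]]
```

View pics/w5.png

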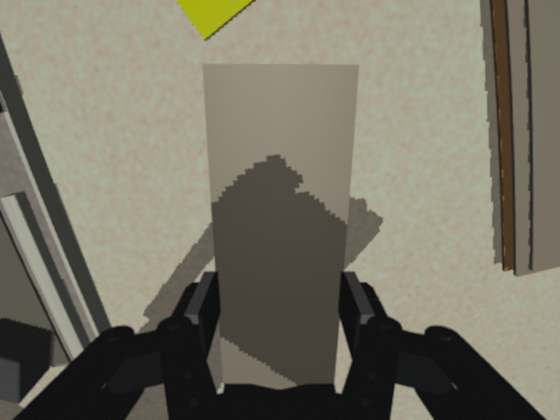

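Call:
move_arm --pt "-0.95 0.175 0 0" --pt "-0.95 0.175 0 0" --pt "-0.95 0.175 0 0" --pt "-0.95 0.175 0 0" --pt "-0.95 0.175 0 0" --pt "-0.95 0.175 0 0" --pt "-0.95 0.175 0 0" --pt "-0.95 0.175 0 0" --pt "-0.95 0.175 0 0" --pt "-0.95 0.175 0 0" --pt "-0.95 0.175 0 0" --pt "-0.95 0.175 0 0"

```text
time_s: 12.45
eef_pos: [0.5029, -0.0605, 0.1263]
tcp_rot: [[-0.165, -0.986, -0.003], [-0.986, 0.165, 0.001], [-0.001, 0.003, -1.0]]
ft_force: [-0.0, 0.2, 0.6]
opening: 0.058
```

Call:
move_arm --pt "-0.95 0.175 0 0" --pt "-0.95 0.175 0 0" --pt "-0.95 0.175 0 0" --pt "0 0 0 -0.98" --pt "0 0 0 -0.98" --pt "0 0 0 -0.98" --pt "0 0 0 -0.98" --pt "0 0 0 -0.98" --pt "0 0 0 -0.98" --pt "0 0 0 -0.98" --pt "0 0 0 -0.98" --pt "0 0 0 -0.98"

```text
time_s: 13.65
eef_pos: [0.5015, 0.0251, 0.1262]
tcp_rot: [[0.691, -0.723, -0.003], [-0.723, -0.691, 0.001], [-0.003, 0.002, -1.0]]
ft_force: [-1.1, -0.4, -0.5]
opening: 0.0571
```

Call:
move_arm --pt "0 0 0 -0.98" --pt "0 0 0 -0.98" --pt "0 0 0 -0.98" --pt "0 0 0 -0.98" --pt "0 0 0 -0.98" --pt "0 0 0 -0.98" --pt "0 0 0 -0.98" --pt "0 0 0 -0.98" --pt "0 0 0 0" --pt "0 0 0 0"

```text
time_s: 14.65
eef_pos: [0.5021, 0.025, 0.1268]
tcp_rot: [[1.0, 0.006, -0.002], [0.006, -1.0, 0.0], [-0.002, -0.0, -1.0]]
ft_force: [0.1, -0.4, -1.4]
opening: 0.0575
```

```bash
python3 w.py pics/w6.png strip .135; python3 -c "
from plant import bot;import cv2
t=bot.read_camera('scene')['color'][:,:,::-1]; cv2.imwrite('pics/s6.png',t);print(bot.state()['joint_positions'])"
```

```text
[0.5021 0.025  0.1268] [[1.0, 0.006, -0.002], [0.006, -1.0, 0.0], [-0.002, -0.0, -1.0]] 0.057512588592044944 14.65
0.87 42997 [[202.0, 62.0], [358.0, 62.0], [358.0, 388.0], [202.0, 388.0]] poly [[204, 64], [223, 382], [332, 383], [358, 66]]
[[0.4738, 0.1236, 0.135], [0.4732, -0.0315, 0.135], [0.5318, -0.0317, 0.135], [0.5325, 0.1232, 0.135]]
0.38 52534 [[363.0, 345.0], [394.0, -14.0], [563.0, 0.0], [532.0, 359.0]] poly [[393, 0], [369, 283], [404, 329], [442, 324], [484, 355], [549, 98], [559, 0]]
[[0.5437, 0.1459, 0.135], [0.5454, 0.0297, 0.135], [0.5658, 0.0034, 0.135], [0.5848, 0.0063, 0.135], [0.6114, -0.0138, 0.135], [0.6111, 0.1136, 0.135], [0.607, 0.1487, 0.135]]
[-1.86732684e-01  1.44937915e-01  1.87565904e+00  1.68055240e-06
  1.12177100e+00 -1.93452584e-01]
```

View pics/w6.png

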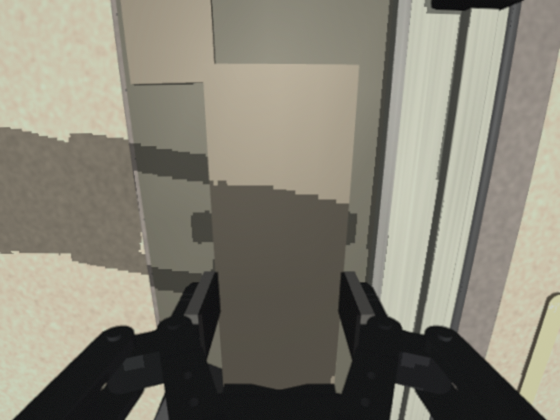

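View pics/s6.png

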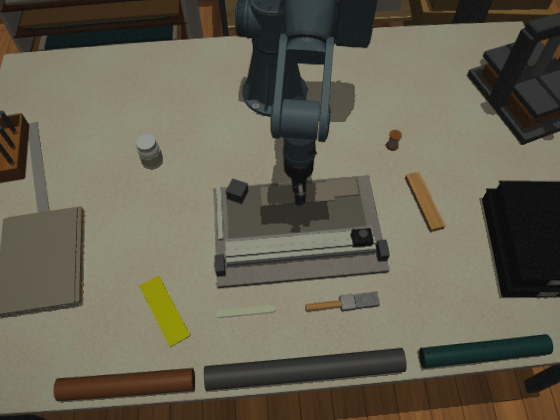

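Call:
move_arm --pt "0 0.5 0.5 0" --pt "0 0 1 0" --pt "0 0 0.8 0" --pt "0 0 0.5 0" --pt "0 0 0.2 0" --pt "0 0 0 0"

```text
time_s: 15.4
eef_pos: [0.5024, 0.01, 0.0371]
tcp_rot: [[1.0, 0.008, -0.002], [0.008, -1.0, 0.0], [-0.002, -0.0, -1.0]]
ft_force: [0.0, 0.6, 0.3]
opening: 0.0572
```

Call:
move_arm --pt "0 0 0.2 0" --pt "0 0 0.1 0" --pt "0 0 0.05 0" --pt "0 0 0 0"

```text
time_s: 15.8
eef_pos: [0.5031, 0.0099, 0.0274]
tcp_rot: [[1.0, 0.008, 0.0], [0.008, -1.0, -0.0], [0.0, 0.0, -1.0]]
ft_force: [-0.3, -0.4, -0.0]
opening: 0.0571
```

Call:
move_arm --pt "0 0 0.1 0" --pt "0 0 0.05 0" --pt "0 0 0.05 0" --pt "0 0 0 0"

```text
time_s: 16.2
eef_pos: [0.5028, 0.0099, 0.021]
tcp_rot: [[1.0, 0.008, -0.0], [0.008, -1.0, 0.0], [-0.0, -0.0, -1.0]]
ft_force: [-0.0, -0.3, -0.1]
opening: 0.0572
```

Call:
move_arm --pt "0 0 0.05 0" --pt "0 0 0 0"

```text
time_s: 16.4
eef_pos: [0.5031, 0.0099, 0.0198]
tcp_rot: [[1.0, 0.008, 0.0], [0.008, -1.0, -0.0], [0.0, 0.0, -1.0]]
ft_force: [-0.0, 1.1, 0.1]
opening: 0.0572
```

Call:
move_arm --pt "0 0 0 0" --pt "0 0 0 0" --pt "0 0 0 0" --gripper 0.13

```text
time_s: 16.7
eef_pos: [0.503, 0.0099, 0.0198]
tcp_rot: [[1.0, 0.008, 0.0], [0.008, -1.0, -0.0], [0.0, 0.0, -1.0]]
ft_force: [-0.4, -0.2, -0.7]
opening: 0.0746
```

Call:
move_arm --pt "0 0 -0.5 0" --pt "0 0 -1 0" --pt "0 0 -1 0" --pt "0 0 -1 0" --pt "0 0 0 0" --pt "0 0 0 0"

```text
time_s: 17.3
eef_pos: [0.5035, 0.0098, 0.1254]
tcp_rot: [[1.0, 0.008, 0.002], [0.008, -1.0, -0.0], [0.002, 0.0, -1.0]]
ft_force: [0.7, 0.0, -1.5]
opening: 0.0742
```

```bash
python3 w.py pics/w7.png strip .028
```

```text
[0.5035 0.0098 0.1254] [[1.0, 0.008, 0.002], [0.008, -1.0, -0.0], [0.002, 0.0, -1.0]] 0.07421990764471405 17.3
0.63 18746 [[235.0, 83.0], [322.0, 83.0], [322.0, 326.0], [235.0, 326.0]] poly [[236, 84], [245, 326], [310, 326], [322, 85]]
[[0.4739, 0.1082, 0.028], [0.4752, -0.0911, 0.028], [0.533, -0.0907, 0.028], [0.5334, 0.108, 0.028]]
```

View pics/w7.png

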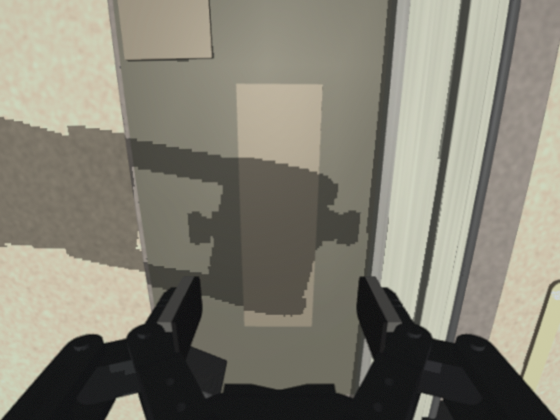

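Call:
move_arm --pt "-0.9 0 0 -1" --pt "-0.9 0.1 0 -1" --pt "0 0 0 -1" --pt "0 0 0 -1" --pt "0 0 0 -1" --pt "0 0 0 -1" --pt "0 0 0 -1" --pt "0 0 0 -1" --pt "0 0 0 -1" --pt "0 0 0 -1" --pt "0 0 0 -1" --pt "0 0 0 -1" --gripper 0.24

```text
time_s: 18.6
eef_pos: [0.4484, 0.0039, 0.1232]
tcp_rot: [[0.297, 0.955, -0.003], [0.955, -0.297, 0.001], [-0.0, -0.003, -1.0]]
ft_force: [0.2, 0.8, 0.7]
opening: 0.065
```

Call:
move_arm --pt "0 0 0 -1" --pt "0 0 0 -1" --pt "0 0 0 -1" --pt "0 0 0 0" --pt "0 0 0 0"

```text
time_s: 19.1
eef_pos: [0.4488, 0.0038, 0.1238]
tcp_rot: [[-0.006, 1.0, -0.002], [1.0, 0.006, 0.001], [0.001, -0.002, -1.0]]
ft_force: [-0.4, -0.3, 0.3]
opening: 0.0646
```

```bash
python3 w.py pics/w8.png strip .028
```

```text
[0.4488 0.0038 0.1238] [[-0.006, 1.0, -0.002], [1.0, 0.006, 0.001], [0.001, -0.002, -1.0]] 0.06463675466889465 19.1
0.6 12934 [[162.0, 311.0], [163.0, 244.0], [407.0, 247.0], [406.0, 314.0]] poly [[163, 248], [168, 297], [210, 272], [213, 311], [343, 312], [352, 271], [398, 311], [406, 247]]
[[0.4734, -0.0888, 0.028], [0.5192, -0.0898, 0.028], [0.4947, -0.052, 0.028], [0.5327, -0.052, 0.028], [0.5331, 0.0608, 0.028], [0.4931, 0.0653, 0.028], [0.5322, 0.1089, 0.028], [0.4714, 0.1075, 0.028]]
```

View pics/w8.png

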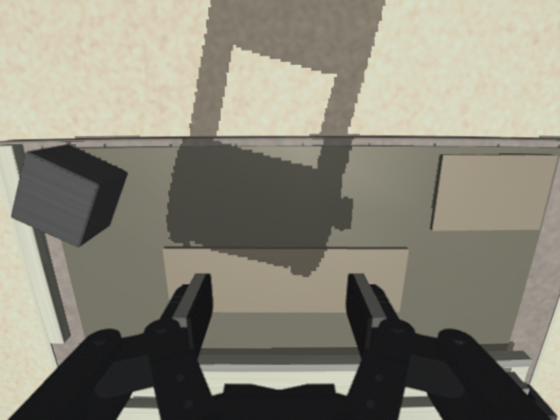

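Call:
move_arm --pt "0.17 0 0.6 0" --pt "0 0 1 0" --pt "0 0 0.8 0" --pt "0 0 0.5 0" --pt "0 0 0.2 0" --pt "0 0 0.1 0" --pt "0 0 0 0"

```text
time_s: 19.9
eef_pos: [0.4497, 0.0087, 0.029]
tcp_rot: [[-0.008, 1.0, 0.0], [1.0, 0.008, -0.0], [-0.0, 0.0, -1.0]]
ft_force: [-0.6, -0.6, -0.0]
opening: 0.0646
```

Call:
move_arm --pt "0 0 0.15 0" --pt "0 0 0.1 0" --pt "0 0 0.05 0" --pt "0 0 0 0"

```text
time_s: 20.3
eef_pos: [0.4494, 0.0088, 0.0197]
tcp_rot: [[-0.008, 1.0, -0.0], [1.0, 0.008, 0.0], [0.0, -0.0, -1.0]]
ft_force: [0.8, -0.1, 0.0]
opening: 0.0645
```

Call:
move_arm --pt "0 0 0.05 0" --pt "0 0 0.03 0" --pt "0 0 0 0"

```text
time_s: 20.6
eef_pos: [0.4494, 0.0088, 0.0173]
tcp_rot: [[-0.008, 1.0, -0.0], [1.0, 0.008, 0.0], [0.0, -0.0, -1.0]]
ft_force: [0.2, -0.3, 0.6]
opening: 0.0651
```

Call:
move_arm --pt "0 0.1 -0.04 0" --pt "0 0.3 0 0" --pt "0 0.3 0 0" --pt "0 0.3 0 0" --pt "0 0.3 0 0" --pt "0 0.3 0 0" --pt "0 0.3 0 0" --pt "0 0.1 0 0" --pt "0 0 0 0"

```text
time_s: 21.5
eef_pos: [0.51, 0.0092, 0.0185]
tcp_rot: [[-0.008, 1.0, 0.0], [1.0, 0.008, -0.0], [-0.0, 0.0, -1.0]]
ft_force: [-0.5, -0.5, 0.4]
opening: 0.0647
```

```bash
python3 w.py pics/w9.png strip .028;  python3 -c "
from plant import bot;import cv2
t=bot.read_camera('scene')['color'][:,:,::-1]; cv2.imwrite('pics/s9.png',cv2.resize(t[170:295,200:400],None,fx=4,fy=4,interpolation=cv2.INTER_CUBIC))"
```

```text
[0.51   0.0092 0.0185] [[-0.008, 1.0, 0.0], [1.0, 0.008, -0.0], [-0.0, 0.0, -1.0]] 0.06470550245523604 21.5
0.79 15968 [[197.0, 393.0], [197.0, 308.0], [360.0, 309.0], [360.0, 394.0]] poly [[213, 309], [197, 357], [212, 393], [224, 382], [347, 392], [360, 354], [345, 309]]
[[0.5194, -0.0216, 0.028], [0.5487, -0.0317, 0.028], [0.5732, -0.0256, 0.028], [0.5653, -0.0187, 0.028], [0.5718, 0.0475, 0.028], [0.546, 0.0519, 0.028], [0.5188, 0.042, 0.028]]
```

View pics/w9.png

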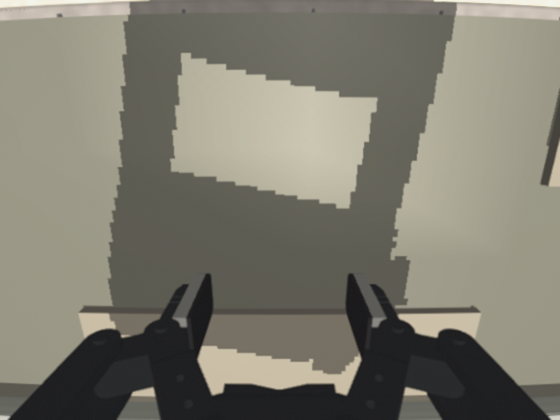

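View pics/s9.png

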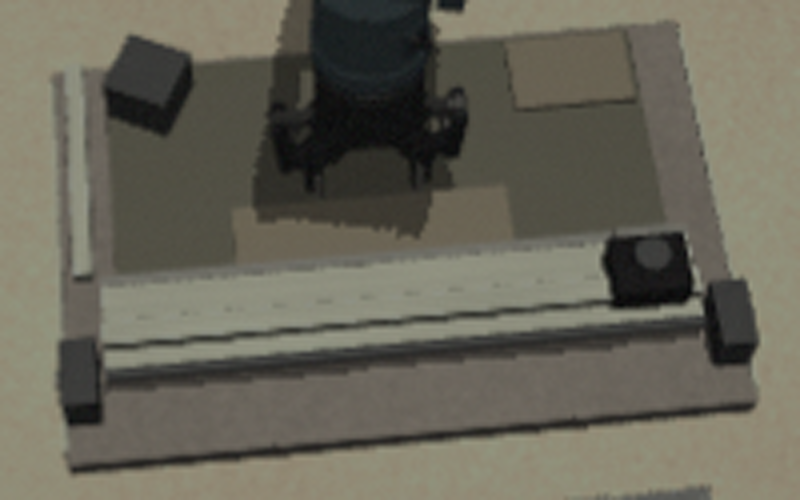

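Call:
move_arm --pt "0 0.15 0 0" --pt "0 0.1 0 0" --pt "0 0.1 0 0" --pt "0 0.07 0 0" --pt "0 0 0 0"

```text
time_s: 22.15
eef_pos: [0.5224, 0.0093, 0.0186]
tcp_rot: [[-0.008, 1.0, 0.0], [1.0, 0.008, -0.0], [-0.0, 0.0, -1.0]]
ft_force: [-0.3, -0.3, 0.5]
opening: 0.065
```

Call:
move_arm --pt "0 0.05 0 0" --pt "0 0.03 0 0" --pt "0 0 0 0"

```text
time_s: 22.45
eef_pos: [0.5246, 0.0094, 0.0186]
tcp_rot: [[-0.008, 1.0, 0.0], [1.0, 0.008, 0.0], [0.0, 0.0, -1.0]]
ft_force: [0.2, -0.2, -0.6]
opening: 0.0648
```

Call:
move_arm --pt "0 0.04 0 0" --pt "0 0.03 0 0" --pt "0 0 0 0"

```text
time_s: 22.75
eef_pos: [0.5267, 0.0094, 0.0186]
tcp_rot: [[-0.008, 1.0, 0.0], [1.0, 0.008, -0.0], [-0.0, 0.0, -1.0]]
ft_force: [0.3, -0.5, -0.5]
opening: 0.0647
```

Call:
move_arm --pt "0 0.03 0 0" --pt "0 0.03 0 0" --pt "0 0 0 0"

```text
time_s: 23.05
eef_pos: [0.5273, 0.0094, 0.0183]
tcp_rot: [[-0.009, 1.0, -0.003], [1.0, 0.009, 0.0], [0.0, -0.003, -1.0]]
ft_force: [-4.3, -0.7, 3.4]
opening: 0.0648
```

Call:
move_arm --pt "0 0.03 0 0" --pt "0 0 0 0" --pt "0 0 0 0"

```text
time_s: 23.35
eef_pos: [0.5274, 0.0095, 0.0182]
tcp_rot: [[-0.009, 1.0, -0.004], [1.0, 0.009, 0.0], [0.0, -0.004, -1.0]]
ft_force: [-8.5, -1.3, 5.5]
opening: 0.0645
```

```bash
python3 w.py pics/w10.png strip .028
```

```text
[0.5274 0.0095 0.0182] [[-0.009, 1.0, -0.004], [1.0, 0.009, 0.0], [0.0, -0.004, -1.0]] 0.06450712900220627 23.35
0.79 14389 [[198.0, 306.0], [359.0, 306.0], [359.0, 378.0], [198.0, 378.0]] poly [[359, 356], [344, 308], [215, 307], [198, 360], [208, 378], [351, 377]]
[[0.5642, 0.0517, 0.028], [0.5354, 0.0417, 0.028], [0.5354, -0.0202, 0.028], [0.5676, -0.031, 0.028], [0.5795, -0.0266, 0.028], [0.5781, 0.0488, 0.028]]
```

View pics/w10.png

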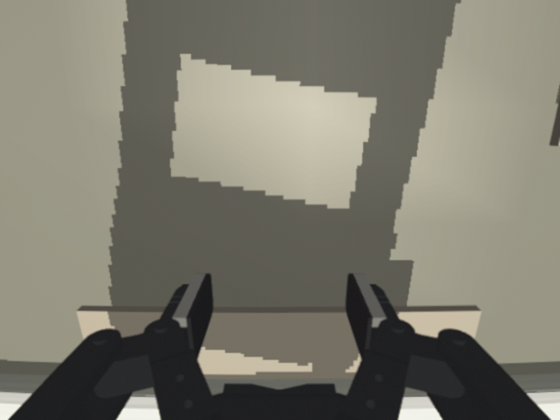

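Call:
move_arm --pt "0 -0.15 0 0" --pt "0 -0.1 -0.1 0" --pt "0 0 -0.4 0" --pt "0 0 -0.4 0" --pt "0 0 0 0"

```text
time_s: 23.95
eef_pos: [0.5241, 0.009, 0.0483]
tcp_rot: [[-0.008, 1.0, 0.005], [1.0, 0.008, -0.001], [-0.001, 0.005, -1.0]]
ft_force: [0.6, -0.3, 0.3]
opening: 0.0649
```

```bash
python3 w.py pics/w11.png strip .028
```

```text
[0.5241 0.009  0.0483] [[-0.008, 1.0, 0.005], [1.0, 0.008, -0.001], [-0.001, 0.005, -1.0]] 0.0649097194961481 23.95
0.68 13900 [[203.0, 343.0], [204.0, 281.0], [356.0, 282.0], [355.0, 344.0]] poly [[212, 283], [204, 343], [355, 342], [345, 282]]
[[0.5368, -0.0284, 0.028], [0.5794, -0.0361, 0.028], [0.5777, 0.0573, 0.028], [0.5354, 0.0476, 0.028]]
```

View pics/w11.png

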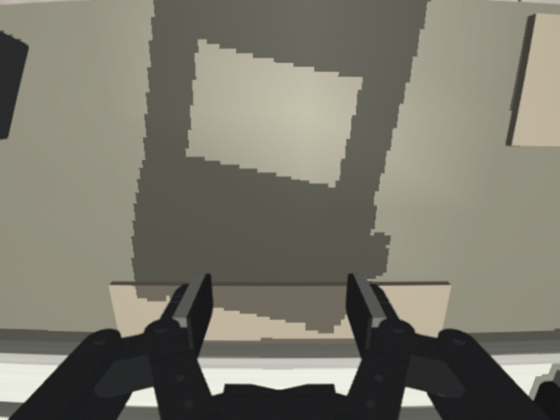

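Call:
move_arm --pt "0 0.5 0 0" --pt "0 0.5 0 0" --pt "0 0 0.3 0" --pt "0 0 0.3 0" --pt "0 0 0.1 0" --pt "0 0 0 0"

```text
time_s: 24.65
eef_pos: [0.55, 0.0099, 0.0231]
tcp_rot: [[-0.008, 1.0, -0.003], [1.0, 0.008, 0.001], [0.001, -0.003, -1.0]]
ft_force: [0.3, 1.0, 0.9]
opening: 0.0648
```

Call:
move_arm --pt "0 0.12 0 0" --pt "0 0 0.05 0" --pt "0 0 0.05 0" --pt "0 0 0 0"

```text
time_s: 25.05
eef_pos: [0.5556, 0.0096, 0.0218]
tcp_rot: [[-0.008, 1.0, 0.001], [1.0, 0.008, -0.0], [-0.0, 0.001, -1.0]]
ft_force: [-0.3, 0.4, 0.8]
opening: 0.0651
```

Call:
move_arm --pt "0 0 0.05 0" --pt "0 0 0 0" --pt "0 0 0 0"

```text
time_s: 25.35
eef_pos: [0.5556, 0.0096, 0.0217]
tcp_rot: [[-0.008, 1.0, 0.0], [1.0, 0.008, -0.0], [-0.0, 0.0, -1.0]]
ft_force: [-6.1, 0.7, 13.6]
opening: 0.0651
```

```bash
python3 w.py pics/w12.png strip .028;  python3 -c "
from plant import bot;import cv2
t=bot.read_camera('scene')['color'][:,:,::-1]; cv2.imwrite('pics/s12.png',cv2.resize(t[170:295,200:400],None,fx=4,fy=4,interpolation=cv2.INTER_CUBIC));s=bot.state();print(s['ft_force'],s['torque'],s['eef_pos'])"
```

```text
[0.5556 0.0096 0.0217] [[-0.008, 1.0, 0.0], [1.0, 0.008, -0.0], [-0.0, 0.0, -1.0]] 0.06509770687841601 25.35
0.78 26514 [[69.0, 252.0], [489.0, 252.0], [489.0, 329.0], [69.0, 329.0]] poly [[69, 256], [87, 327], [143, 328], [178, 286], [210, 272], [215, 329], [348, 328], [349, 272], [381, 287], [415, 328], [471, 327], [489, 258]]
[[0.5393, -0.0889, 0.028], [0.5795, -0.088, 0.028], [0.5793, -0.0586, 0.028], [0.5544, -0.0381, 0.028], [0.5466, -0.0222, 0.028], [0.5791, -0.0217, 0.028], [0.5779, 0.0456, 0.028], [0.546, 0.0434, 0.028], [0.5541, 0.0596, 0.028], [0.578, 0.08, 0.028], [0.5777, 0.1093, 0.028], [0.5385, 0.1097, 0.028]]
[-5.42671886  0.70340927 13.99955677] [ 0.1309424   0.9016844  -0.04250446] [0.55562716 0.00958999 0.02169946]
```

View pics/w12.png

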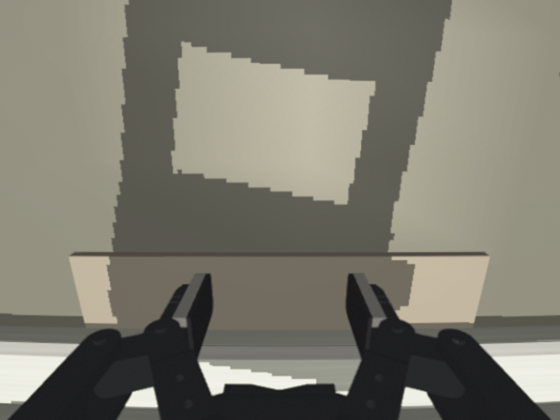

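View pics/s12.png

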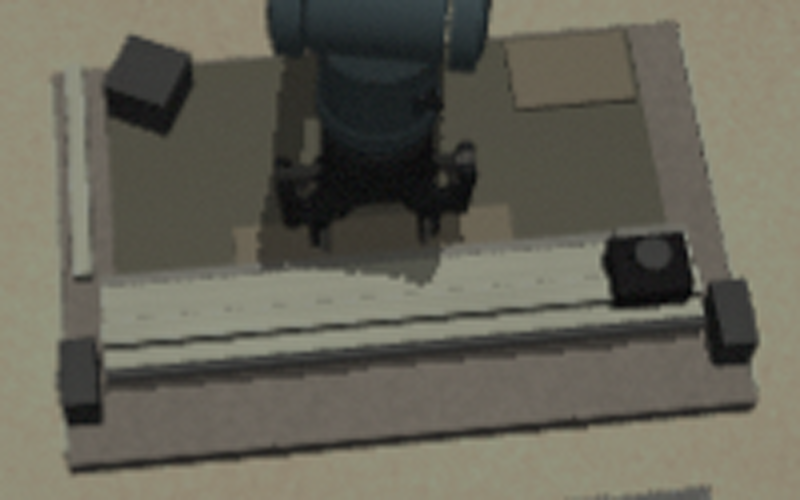

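```bash
python3 -c "
from plant import bot
print(bot.close_job()); s=bot.state();print(s['ft_force'],s['eef_pos'])"
```

```text
the job is handed in; nothing more can be done
None
the job is handed in; nothing more can be done
```

I lowered the rail, slid the strip's long edge in under it until it was firmly home against the stop bar, and handed in with the gripper still pressing it down. The job took about 25 s of the 70 s; no verdict came back.

**What I did**
- **Rail:** I swung it down with the shut fingers until they stopped at face height z = 43 mm, about 20 N. The strip was still about 0.4 m away.
- **Strip choice:** I took the grey-brown strip right of the cutter and left the yellow look-alike alone.
- **Placing and sliding:** I gripped it across its width and laid it on the slip sheet in front of the rail. I then pushed its near edge with both open fingers; at the stop the force rose to about 8.5 N with no further movement.
- **Hold:** I lifted off, moved over the uncovered part and pressed down.

**Last checks**
- **Press:** 14 N downward, unchanged between the last two readings. The fingers also push slightly toward the stop.
- **Position:** about 38 mm of the strip's width is uncovered, which matches home. Its edge is square to within about 0.005 rad, and its middle is about 11 mm from the rail's middle.
- **Rail:** a fit to the wrist camera picture put it within about 0.01 rad of fully down after I lowered it. It looked unchanged in the last picture.
- **Other things:** the weight and offcut looked unmoved in the last picture. Nothing was near the rest, but I did not measure them again at the end.

**Disagreements**
- The cutter's x position came out 3 mm different between the fixed cameras (0.548 m) and the wrist camera (0.545 m). I relied on the contact at the stop rather than either figure.
- The first wrist-camera fit gave a rail angle of 0.13 rad because I had picked a hidden edge. The refit gave the value above, though a few base-corner points were still up to 5 pixels off.

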